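# Seat a lens cell and hold its bayonet collar home

### The job

On the optical mount, first press the lens cell that stands proud in the middle fully down until it is seated. Then turn the knurled collar, while pressing down on it, until its hidden keyways drop over the pins, and push it fully home against its spring. Finish while still gripping the collar and holding it pushed home, so that a colleague can tighten the lock screw, and leave the other things on the table alone.

Things in the scene. Friction and masses are not known exactly. Their poses are not given: they have to be found in the camera images.
- mount: Optical mount fixed to the table: round dark steel flange (90 mm across, 12 mm thick, 4 mm bolt heads on it), a 52 mm pillar up to 26 mm, then an aluminium spigot 42 mm across up to 70 mm. Origin on its axis at the table top, z up.
- mount_axis (a point): Centre of the spigot's top, 70 mm above the table. Four guide pins, 5 mm thick and 90 degrees apart, stick 4 mm out of the spigot, their tops 45 mm above the table; the collar hides them and their angle is not given.
- lens_cell (a joint): How far the lens cell is pressed down, m: 0 raised (top 84 mm above the table), 0.010 seated on its stop (top 74 mm above the table, 4 mm above the spigot). Starts at 0 to 0.003. About 5 N of friction, no spring; stays where it is left. Closed fingertips can push it.
- cell_top (a point): Centre of the flat top of the lens cell, a disc 34 mm across with a glass in the middle, on the mount's axis; its height falls as the cell is pressed in.
- collar: Knurled dark steel ring, loose round the spigot: 60 mm outside, 44 mm bore (1 mm clearance all round), 24 mm high, about 0.14 kg. Origin on its axis at its underside, z up. Starts resting on the four pins, origin 45 mm above the table. Fully home its origin is 33 mm above the table.
- collar_top (a point): Centre of the collar's top face. Inside the collar are four blind keyways, 10 mm wide, 90 degrees apart, open below, covered above, angle not given. Turning the collar either way by at most 1.35 rad brings them over the pins (within 0.1 rad either side); it drops only if pushed or let down, 7 mm freely to the spring washer, then 5 mm against its spring.
- spring_washer (a joint): How far the spring washer under the collar is pressed down, m: 0 at rest, 0.005 at its stop, which is collar fully home. The spring pushes back with about 4 N at first and 8 N at the stop and lifts the collar again if it is let go.
- lens_tube: Bystander, loose, to be left alone: short black lens tube standing on end, 31 mm across, 30 mm high, origin under its centre.
- objective: Bystander, loose, to be left alone: microscope objective standing upright, 24 mm across, 48 mm high, origin under its centre.
- filter_block: Bystander, loose, to be left alone: black filter cube, 34 x 34 x 36 mm, origin under its centre.
- post: Bystander, loose, to be left alone: steel rod lying on its side, 13 x 81 x 13 mm, long along its y, origin under its middle.
- dish: Bystander, loose, to be left alone: petri dish, 55 mm across, 12 mm high, origin under its centre.
Things that resemble listed ones, but are neither listed nor needed, are in the scene too. What is shaped like the mount but orange is not meant.

How it is judged:
On the way, in this order (a step that is already met when the one before it is completed fails the run):
1. the lens cell is seated while the collar still rests on the pins (value of joint lens_cell above 0.0085 m and z of collar in the frame of mount above 0.041 m), for 0.1 s.
2. the collar has dropped over the pins (z of collar in the frame of mount below 0.0395 m and horizontal distance between collar and mount below 0.003 m), for 0.1 s.
At the end, for the whole second after the job is handed in: Fingers still on the collar (over 3 N); collar over its pins, upright within 0.08 rad, centred within 3 mm, its underside under 35 mm above the table, spring washer pressed at least 3.5 of 5 mm, lens cell seated within 1.5 mm, through the last second. No other thing moved over 30 mm (value of joint spring_washer above 0.0035 m and z of collar in the frame of mount below 0.035 m and horizontal distance between collar and mount below 0.003 m and angle between collar's own z axis and vertical below 0.08 rad and value of joint lens_cell above 0.0085 m and contact force between the fingers and collar above 3 N); the arm keeps its last pose, push and grip.
It fails at once if another thing on the table is pushed away from its place by more than 30 mm (distance of any of lens_tube, objective, filter_block, post, dish from where it was at the start of the episode above 0.03 m).
It also fails if it takes over 51 s, if anything falls off the work surface, if the arm or the gripper's body presses on something with over 40 N, if the wrist force passes 120 N, or if a joint passes its speed limit or range.

### The arm

A 7-joint arm with a two-finger parallel gripper is mounted at the origin on a cart in front of the work surface, level with it; the furniture and walls round the work are solid. World frame = base frame: x ahead of the robot, y to its left, z up, the work surface at z = 0. Lengths are in m, angles in rad, forces in N, time in s.
With the tool pointing down it reaches from about 0.4 to 0.85 m from the base axis. Payload 10.4 kg.
Tool frame: the origin (TCP) lies at the very end of the fingers, on their centre line; the grasp point (between the pads) lies 19 mm behind it; z points along the fingers, y is the direction in which the jaws open and shut (so a half turn about z gives the same grasp; the last joint's range is limited). The gripper opens to 87 mm and grips with 3 to 60 N. Pads are 19 mm wide; open, the fingers measure 117 mm over their backs; the gripper's body (75 mm by 190 mm) begins 51 mm behind the grasp point.
Start: joints at [-1.246, 0.332, -0.065, 1.46, 0.022, 1.35, -0.088], TCP at [0.213, 0.588, 0.223] pointing down, gripper open.
Joint ranges: [-2.6, 2.6], [-0.5, 2.12], [-1.47, 1.34], [0.16, 2.42], [-1.27, 4.41], [0.06, 2.06], [-2.6, 2.6]. Speed limits (rad/s): [2.22, 2.22, 2.79, 2.79, 3.14, 3.14, 3.14].

### API

Orientations are given as a unit quaternion [x, y, z, w].
In Python, from bench import r, eyes, job gives the robot as it stands. The module is installed in compiled form; this text tells all that it offers.
- The arm moves only by the tool play_rows, never from a script. Its argument "motion" is a list of rows, each a list of 7 numbers: the shift along the tool's x, y, z as a fraction of full scale, then the turn, a rotation vector about the tool's x, y, z as a fraction of full scale, then the opening in per cent of the stroke, from 0 (shut) to 100 (fully open). A call has 1 to 5 rows; each row is the pose to reach, as a shift and turn from the pose commanded when the call began, along the tool's axes at that moment; what a row does not reach only later rows make up. Full scale, the value 1, is 0.2 m for a shift and 90 degrees for a turn. A row lasts 1/8 s, in which the tool goes at most 62.5 mm and 10.7 degrees, less where a joint would pass 70% of its speed; a pose out of reach is approached as far as the arm can. A call with a number of a shift or a turn outside -1 to 1 is refused whole. A call with a gripper value outside its range is refused whole. The fingers move at their own pace and stop on an object; "squeeze" is the grip in N (left out, the last holds). Time passes only in rows, so rows that repeat a pose let the fingers close. It gives the time, the measured TCP pose, the force and the opening at its end, in the units of the state.
- r.read_state(): the state, without advancing time (a new reading comes with each control period).
- eyes.camera(name): name is "side" or "top"; returns a dict with "image" (400x640x3 uint8, red, green, blue), "mtx" (3x3 intrinsics, pixels), "R" (3x3) and "t" (3): a world point X has camera coordinates R X + t. Camera axes: x right, y down, z forward; pixel columns grow to the right and rows downward; lengths in m; the calibration is good to about 2 mm. A picture is of the moment at which its call begins. There is no depth.
- job.close_job(): hands the job in, once; it reports no verdict.
Trained networks look in a picture, given as the dict that the camera call returned (one of the last four; its "shot" number tells which), for a name from the list of things; names that differ only in an ending like _2 or _b are one class to them, and where a whole thing is asked for, a point or a joint stands for the part that bears it (a point fixed in the world has none). Each returns a list of dicts, best first, with "p" (0 to 1); they miss things now and then, are a little off and sometimes report something else, mostly with a low value. They report only what shows in the picture. A call takes as long as a camera call. They do not tell look-alikes from the thing itself.
- eyes.regions_of(picture, label): "region" (400x640 bool, what is visible of it) and "xy" ([column, row] in pixels, amid what is visible of it).
- eyes.landmark_of(picture, label): "xy" ([column, row] in pixels: a listed point, or the origin of a listed thing).
The state is a dict: "time": time; "joint_positions": joint angles; "joint_vel": joint speeds; "joint_torque": joint torques, N m; "ee_pos": TCP position; "eef_rot": TCP orientation; "ft_force": force on the tool from outside, world axes, zero at the start; "torque": the same for the moment, N m; "width": finger opening in m.
Only numpy, scipy, OpenCV 4.12 (cv2) and the standard library are available. Lean on these libraries where they do the work, as an engineer would, in place of code of your own. Each camera call takes 0.05 s, during which the arm holds its last target. There are 200 camera calls.

## Working session

There is one attempt and no reset: what is moved stays moved. The work goes in short steps, Python scripts to look and compute and a tool call to move; the robot and the scene stay as the last step left them, time stands still between calls to the robot, and variables do not carry over. Pictures are saved under pics/ and viewed, about 8 in all and at most 12, crops included, and the job is handed in when it is done.

Besides the shell and the picture viewer there is one more tool, called by a JSON object that holds its "name" and its "arguments", one argument or row to a line. play_rows: Moves the arm, as the interface text tells. Shift numbers are shares of 0.2 m and turn numbers shares of 90 degrees, none past 1 either way. Its arguments: {"type":"object","properties":{"motion":{"type":"array","items":{"type":"array","items":{"type":"number"}}},"squeeze":{"type":"number"}},"required":["motion"]}

```bash
mkdir -p pics
cat > h.py <<'E'
import numpy as np, cv2
from bench import r, eyes, job
def ray(c,uv):
    d=np.linalg.inv(c["mtx"])@np.array([uv[0],uv[1],1.]); R=np.array(c["R"]); return -R.T@c["t"], R.T@d
def onz(c,uv,z):
    o,d=ray(c,uv); return o+d*(z-o[2])/d[2]
def proj(c,X):
    p=np.array(c["mtx"])@(np.array(c["R"])@np.array(X)+c["t"]); return p[:2]/p[2]
def save(c,n): cv2.imwrite("pics/"+n,c["image"][:,:,::-1])
E
python3 - <<'E'
from h import *
s=r.read_state();print(s)
for n in("top","side"):
    c=eyes.camera(n);save(c,n+"0.png");print(n,-np.array(c["R"]).T@c["t"])
    for l,z in(("mount_axis",.07),("cell_top",.083),("collar_top",.069)):
        for q in eyes.landmark_of(c,l):print(l,q["p"],q["xy"],onz(c,q["xy"],z).round(4))
    for l in("lens_tube","objective","filter_block","post","dish"):
        for q in eyes.landmark_of(c,l):print(l,round(q["p"],2),q["xy"],onz(c,q["xy"],0).round(3))
E
```

```text
{'time': 0.0, 'joint_positions': array([-1.24556628,  0.3328555 , -0.06467035,  1.46093706,  0.02162528,
        1.34991064, -0.08849249]), 'joint_vel': array([ 6.41870839e-04,  4.51381127e-04,  8.12625263e-04, -4.24737695e-04,
       -5.10232447e-04,  6.17621768e-05, -1.79431915e-04]), 'joint_torque': array([ 6.01830607e-05, -6.23248243e+01,  2.48674129e-02, -3.89883149e+01,
       -6.12710346e-02,  3.98392626e-02,  1.49289131e-04]), 'ee_pos': array([0.21293508, 0.58719544, 0.22176613]), 'eef_rot': array([ 1.73036660e-01,  9.84915130e-01, -7.03614094e-04, -7.24800904e-05]), 'ft_force': array([ 1.11186316,  0.3478166 , -0.11573924]), 'torque': array([ 0.01598865,  0.0390418 , -0.01496946]), 'width': 0.0872334925267749}
top [ 0.44013534 -0.14588986  1.121827  ]
mount_axis 0.91 [422.6, 200.5] [ 0.5971 -0.3535  0.07  ]
mount_axis 0.8 [354.4, 137.1] [ 0.7313 -0.2087  0.07  ]
mount_axis 0.66 [421.9, 131.9] [ 0.7455 -0.353   0.07  ]
mount_axis 0.61 [315.3, 300.5] [ 0.3857 -0.1324  0.07  ]
cell_top 0.79 [430.1, 194.3] [ 0.6085 -0.3666  0.083 ]
cell_top 0.69 [293.3, 237.3] [ 0.5134 -0.0846  
[... 956 characters left out ...]
07  ]
mount_axis 0.57 [253.9, 155.7] [ 0.7327 -0.216   0.07  ]
mount_axis 0.35 [339.1, 193.3] [ 0.5059 -0.1615  0.07  ]
cell_top 0.64 [283.2, 120.6] [ 0.7511 -0.3706  0.083 ]
cell_top 0.59 [339.6, 179.1] [ 0.5176 -0.1884  0.083 ]
cell_top 0.56 [251.6, 150.7] [ 0.7351 -0.2131  0.083 ]
cell_top 0.56 [333.4, 134.4] [ 0.611  -0.3543  0.083 ]
collar_top 0.6 [342.8, 183.6] [ 0.5146 -0.1966  0.069 ]
lens_tube 0.72 [310.6, 244.6] [ 0.525 -0.08   0.   ]
objective 0.5 [306.2, 183.3] [ 0.634 -0.263  0.   ]
filter_block 0.77 [269.3, 221.3] [ 0.633 -0.108  0.   ]
post 0.65 [378.4, 177.6] [ 0.499 -0.352  0.   ]
post 0.49 [339.0, 216.8] [ 0.515 -0.181  0.   ]
dish 0.74 [404.0, 201.4] [ 0.417 -0.287  0.   ]
```

Run:
```python
import cv2,numpy as np
a=cv2.resize(cv2.imread("pics/top0.png")[95:330,230:490],None,fx=2.9,fy=2.5)
b=cv2.resize(cv2.imread("pics/side0.png")[90:290,210:450],(754,560))
cv2.imwrite("pics/a.png",a);cv2.imwrite("pics/b.png",b)
```

```text
(no output)
```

View pics/a.png

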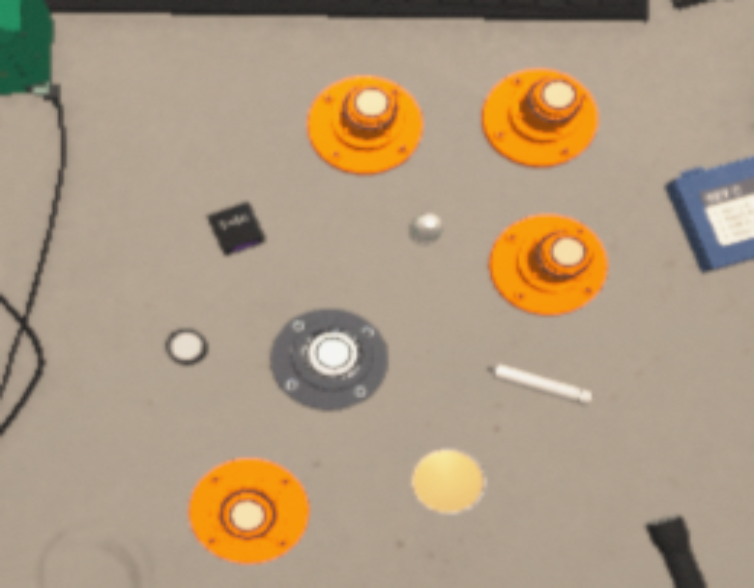

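View pics/b.png

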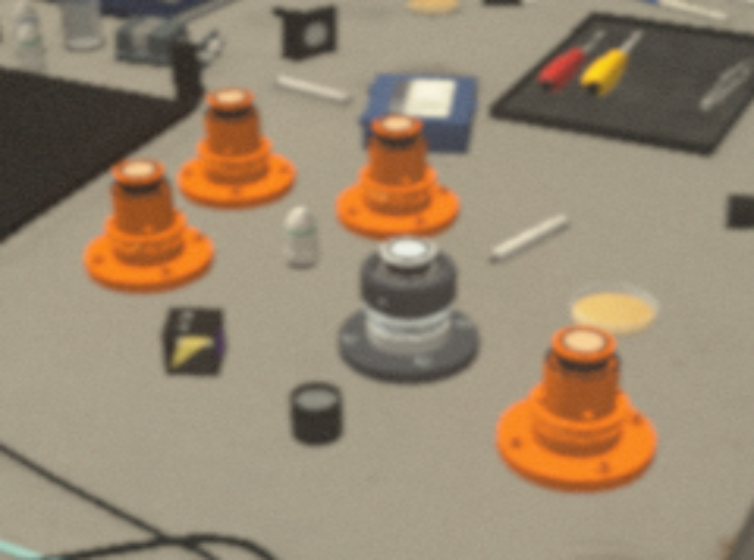

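The steel mount is at top (344,236). The candidates I rejected are the orange mounts at top (354,137), (422,132), (426,196) and (316,300). The dark flange, steel colour and dark knurled collar match the description. Next I refine the centre.

Run:
```python
from h import *
from scipy.optimize import least_squares
C=[eyes.camera("top"),eyes.camera("side")]
for c,l in zip(C,("top","side")):
    u=proj(c,[.518,-.187,.083]).astype(int)
    im=c["image"];hsv=cv2.cvtColor(im,cv2.COLOR_RGB2HSV)
    for lab in("collar","mount","lens_cell"):
        for q in eyes.regions_of(c,lab):
            if abs(q["xy"]-u if 0 else np.array(q["xy"])-u).max()<30:
                ys,xs=np.nonzero(q["region"]);print(l,lab,q["p"],q["xy"],len(xs),xs.min(),xs.max(),ys.min(),ys.max())
    w=(hsv[...,1]<40)&(hsv[...,2]>200);n,lb,st,ce=cv2.connectedComponentsWithStats(w.astype(np.uint8))
    for i in range(1,n):
        if abs(ce[i]-u).max()<20 and st[i,4]>20:print("white",ce[i],st[i])
    x,y=u;crop=im[y-50:y+60,x-60:x+60,::-1];cv2.imwrite(f"pics/c_{l}.png",cv2.resize(crop,(400,367)))
cv2.imwrite("pics/c.png",np.hstack([cv2.imread("pics/c_top.png"),cv2.imread("pics/c_side.png")]))
# triangulate net landmarks
P=[np.array(c["mtx"])@np.c_[c["R"],c["t"]] for c in C]
for lab in("cell_top","collar_top","mount_axis","mount","collar"):
    g=[]
    for c in C:
        u=proj(c,[.518,-.187,.06]);q=[np.array(k["xy"]) for k in eyes.landmark_of(c,lab) if abs(np.array(k["xy"])-u).max()<25];g.append(q[0] if q else None)
    if all(k is not None for k in g):
        X=cv2.triangulatePoints(P[0],P[1],g[0],g[1])[:,0];print(lab,g,(X[:3]/X[3]).round(4))
```

```text
top collar 0.86 [346.3, 245.7] 343 330 358 223 251
top mount 0.73 [342.0, 237.3] 948 323 362 218 258
top lens_cell 0.72 [345.5, 237.6] 207 337 352 229 244
top lens_cell 0.36 [340.4, 239.7] 1053 323 363 219 259
white [344.34054054 235.93513514] [337 228  16  17 185]
side collar 0.84 [339.3, 193.6] 491 324 355 179 203
side mount 0.66 [336.9, 158.4] 1126 318 356 131 175
side lens_cell 0.57 [339.4, 179.6] 225 331 348 174 188
white [339.2826087  178.39130435] [335 176  10   6  46]
cell_top [array([341.3, 235.6]), array([342.8, 180.3])] [ 0.5147 -0.185   0.0834]
collar_top [array([343.7, 234.8]), array([342.5, 182.1])] [ 0.5173 -0.1901  0.0758]
mount_axis [array([341.7, 236.5]), array([342.4, 183.2])] [ 0.5144 -0.1857  0.0765]
mount [array([342.4, 237.9]), array([340.8, 213.7])] [ 0.5181 -0.1896  0.0012]
collar [array([344.8, 239. ]), array([338.5, 195.4])] [ 0.5175 -0.191   0.044 ]
```

View pics/c.png

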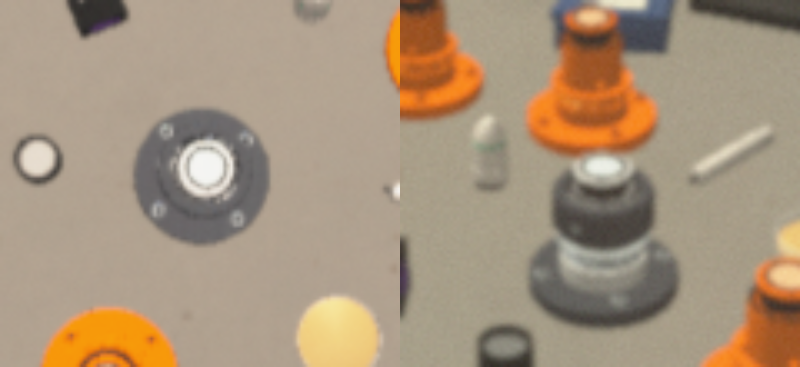

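{"name": "play_rows", "arguments": {
  "motion": [
    [0,0,0,0,0,0.12,100],
    [0,0,0,0,0,0.12,100]
  ],
  "squeeze": 30
}}

```text
time: 2.05
ee_pos: [0.213, 0.5876, 0.2226]
eef_rot: [0.265, 0.964, 0.0, 0.0]
ft_force: [-0.7, -0.2, -0.4]
width: 0.0871
```

```bash
cat >> h.py <<'E'
from scipy.spatial.transform import Rotation as Ro
def frac(target,turn=0,s=None):
    s=s or r.read_state(); d=np.array(target)-s["ee_pos"]
    return (Ro.from_quat(s["eef_rot"]).inv().apply(d)/.2).round(3)
E
python3 - <<'E'
from h import *
c=eyes.camera("top");print(onz(c,(344.3,235.9),.083),onz(c,(342.5,238),.012),onz(c,(344.8,239),.045))
c=eyes.camera("side");print(onz(c,(339.3,178.6),.083))
print(frac([.47,.35,.22]))
s=r.read_state();print(s["joint_positions"],s["ee_pos"],s["eef_rot"])
E
```

```text
[ 0.51837817 -0.18945373  0.083     ] [ 0.51903098 -0.18854205  0.012     ] [ 0.51464992 -0.19220332  0.045     ]
[ 0.51885484 -0.1898421   0.083     ]
[-1.71  -0.372  0.013]
[-1.26515541  0.33128084 -0.03982556  1.46129014  0.01333131  1.34921017
 -0.26692914] [0.21294747 0.587635   0.22256478] [2.62863961e-01 9.64832906e-01 3.71670451e-05 2.75562028e-05]
```

{"name": "play_rows", "arguments": {
  "motion": [
    [-0.3,-0.1,0,0,0,0.11,0],
    [-0.6,-0.2,0,0,0,0.22,0],
    [-1,-0.3,0,0,0,0.33,0],
    [-1,-0.3,0,0,0,0.44,0],
    [-1,-0.3,0,0,0,0.5,0]
  ]
}}

```text
time: 2.78
ee_pos: [0.3563, 0.4319, 0.2229]
eef_rot: [0.616, 0.788, 0.0, 0.0]
ft_force: [-0.3, -0.2, -0.2]
width: 0.045
```

Run:
```python
from h import *
print(frac([.5187,-.1893,.2]))
s=r.read_state();print(s["joint_positions"],s["ee_pos"],s["eef_rot"])
```

```text
[-3.21   0.036  0.115]
[-1.09603835  0.1848039   0.15181269  1.64620203 -0.02814921  1.31221851
 -0.69519017] [0.35634706 0.431909   0.2228933 ] [6.15641277e-01 7.88026434e-01 2.83253388e-04 2.78898465e-04]
```

{"name": "play_rows", "arguments": {
  "motion": [
    [-0.3,0.1,0,0,0,0.1,0],
    [-0.6,0.2,0,0,0,0.2,0],
    [-0.9,0.3,0,0,0,0.3,0],
    [-1,0.3,0,0,0,0.38,0],
    [-1,0.3,0,0,0,0.38,0]
  ]
}}

```text
time: 3.4
ee_pos: [0.4625, 0.2531, 0.2228]
eef_rot: [0.819, 0.574, 0.0, 0.0]
ft_force: [-0.3, 0.9, 0.3]
width: 0.0017
```

Run:
```python
from h import *
print(frac([.5187,-.1893,.2]))
s=r.read_state();print(s["joint_positions"],s["ee_pos"],s["eef_rot"])
```

```text
[-1.983  1.019  0.114]
[-0.9045353   0.10998762  0.34359921  1.73647678 -0.03830146  1.3012765
 -0.90093366] [0.46248508 0.25310842 0.22280026] [8.18922908e-01 5.73903498e-01 2.08842917e-04 4.42070977e-05]
```

{"name": "play_rows", "arguments": {
  "motion": [
    [-0.28,0.14,0,0,0,0,0],
    [-0.56,0.28,0,0,0,0,0],
    [-0.84,0.42,0,0,0,0,0],
    [-1,0.5,0,0,0,0,0],
    [-1,0.5,0,0,0,0,0]
  ]
}}

```text
time: 4.03
ee_pos: [0.4879, 0.0313, 0.2228]
eef_rot: [0.818, 0.575, 0.0, 0.0]
ft_force: [-0.5, 0.9, 1.3]
width: 0.0005
```

{"name": "play_rows", "arguments": {
  "motion": [
    [-0.28,0.14,0,0,0,0,0],
    [-0.56,0.28,0,0,0,0,0],
    [-0.8,0.42,0,0,0,0,0],
    [-0.98,0.52,0,0,0,0,0],
    [-0.98,0.52,0,0,0,0,0]
  ]
}}

```text
time: 4.65
ee_pos: [0.5191, -0.1882, 0.2223]
eef_rot: [0.818, 0.575, -0.001, 0.0]
ft_force: [0.6, 0.3, -1.0]
width: 0.0003
```

Run:
```python
from h import *
print(frac([.5187,-.1893,.1]))
s=r.read_state();print(s["joint_positions"],s["ee_pos"],s["eef_rot"],s["ft_force"])
```

```text
[-0.005  0.     0.611]
[-0.39443177  0.19682391  0.75592809  1.69166094 -0.13793352  1.30828053
  0.04135194] [ 0.51905613 -0.18815907  0.22225268] [ 8.18395978e-01  5.74654290e-01 -5.73106887e-04  3.76029521e-04] [ 0.58647934  0.25597453 -1.01275855]
```

{"name": "play_rows", "arguments": {
  "motion": [
    [0,0,0.25,0,0,0,0],
    [0,0,0.5,0,0,0,0],
    [0,0,0.6,0,0,0,0],
    [0,0,0.65,0,0,0,0],
    [0,0,0.65,0,0,0,0]
  ]
}}

```text
time: 5.28
ee_pos: [0.519, -0.1855, 0.0924]
eef_rot: [0.818, 0.575, 0.0, -0.0]
ft_force: [-0.0, -0.1, -0.1]
width: 0.0007
```

{"name": "play_rows", "arguments": {
  "motion": [
    [0,0,0.02,0,0,0,0],
    [0,0,0.04,0,0,0,0],
    [0,0,0.06,0,0,0,0],
    [0,0,0.06,0,0,0,0]
  ]
}}

```text
time: 5.78
ee_pos: [0.5186, -0.1871, 0.0805]
eef_rot: [0.819, 0.574, 0.0, 0.0]
ft_force: [-0.3, -0.8, 0.5]
width: 0.0009
```

{"name": "play_rows", "arguments": {
  "motion": [
    [0,0,0.01,0,0,0,0],
    [0,0,0.02,0,0,0,0],
    [0,0,0.025,0,0,0,0],
    [0,0,0.025,0,0,0,0]
  ]
}}

```text
time: 6.28
ee_pos: [0.5186, -0.187, 0.0754]
eef_rot: [0.819, 0.574, 0.0, 0.0]
ft_force: [-0.4, -0.3, 2.6]
width: 0.0007
```

{"name": "play_rows", "arguments": {
  "motion": [
    [0,0,0.005,0,0,0,0],
    [0,0,0.01,0,0,0,0],
    [0,0,0.01,0,0,0,0]
  ]
}}

```text
time: 6.65
ee_pos: [0.5186, -0.187, 0.0743]
eef_rot: [0.819, 0.574, 0.0, -0.0]
ft_force: [-5.0, 3.7, 16.6]
width: 0.0003
```

{"name": "play_rows", "arguments": {
  "motion": [
    [0,0,0.006,0,0,0,0],
    [0,0,0.006,0,0,0,0]
  ]
}}

```text
time: 6.9
ee_pos: [0.5187, -0.1871, 0.0742]
eef_rot: [0.819, 0.574, 0.001, -0.0]
ft_force: [-9.8, 4.6, 29.1]
width: 0.0003
```

{"name": "play_rows", "arguments": {
  "motion": [
    [0,0,-0.08,0,0,0,0],
    [-0.01,0,-0.16,0,0,0,100],
    [-0.01,0,-0.16,0,0,0,100],
    [-0.01,0,-0.16,0,0,0,100],
    [-0.01,0,-0.16,0,0,0,100]
  ]
}}

```text
time: 7.52
ee_pos: [0.5175, -0.1887, 0.1037]
eef_rot: [0.819, 0.574, -0.0, -0.0]
ft_force: [-0.6, 0.2, -0.1]
width: 0.0326
```

{"name": "play_rows", "arguments": {
  "motion": [
    [0,0,0,0,0,0,100],
    [0,0,0,0,0,0,100],
    [0,0,0,0,0,0,100]
  ]
}}

```text
time: 7.9
ee_pos: [0.5178, -0.1889, 0.1042]
eef_rot: [0.819, 0.574, -0.0, -0.0]
ft_force: [-0.7, -0.2, -0.5]
width: 0.0626
```

Run:
```python
from h import *
c=eyes.camera("side");save(c,"s1.png");d=eyes.camera("top")
t=[cv2.resize(k["image"][v-60:v+50,u-60:u+60,::-1],(400,367)) for k,u,v in((c,339,185),(d,343,236))]
cv2.imwrite("pics/d.png",np.hstack(t))
s=r.read_state();print(s["ee_pos"],s["width"],s["ft_force"],frac([.5187,-.1893,.042]))
```

```text
[ 0.51786362 -0.18888765  0.10428093] 0.07048957076619475 [0.32504294 0.13153623 0.24182371] [-0.001  0.005  0.311]
```

View pics/d.png

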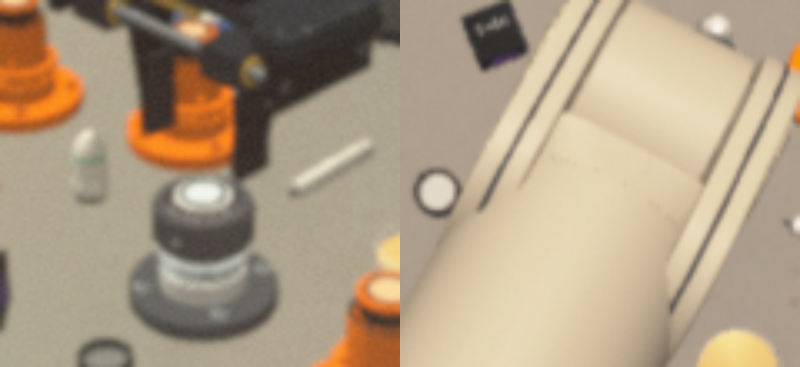

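The side crop shows the cell seated (203,190) and the collar still up with bright spigot and pins region below it. Now I go down around the collar.

{"name": "play_rows", "arguments": {
  "motion": [
    [0,0,0,0,0,0,100],
    [0,0,0.1,0,0,0,100],
    [0,0,0.2,0,0,0,100],
    [0,0,0.31,0,0,0,100],
    [0,0,0.31,0,0,0,100]
  ]
}}

```text
time: 8.62
ee_pos: [0.5168, -0.1886, 0.0411]
eef_rot: [0.819, 0.574, -0.001, -0.001]
ft_force: [-0.0, 0.1, 0.3]
width: 0.0869
```

{"name": "play_rows", "arguments": {
  "motion": [
    [0,0,0,0,0,0,50],
    [0,0,0,0,0,0,50],
    [0,0,0,0,0,0,50],
    [0,0,0,0,0,0,50],
    [0,0,0,0,0,0,50]
  ],
  "squeeze": 25
}}

```text
time: 9.25
ee_pos: [0.5181, -0.1889, 0.0426]
eef_rot: [0.819, 0.574, 0.0, 0.0]
ft_force: [-0.6, 0.3, 3.0]
width: 0.0589
```

{"name": "play_rows", "arguments": {
  "motion": [
    [0,0,0.008,0,0,0,50],
    [0,0,0.008,0,0,0.04,50],
    [0,0,0.008,0,0,0.08,50],
    [0,0,0.008,0,0,0.08,50]
  ],
  "squeeze": 45
}}

```text
time: 9.75
ee_pos: [0.5194, -0.1895, 0.0423]
eef_rot: [0.854, 0.521, 0.001, 0.001]
ft_force: [-0.3, 0.0, 13.2]
width: 0.0593
```

{"name": "play_rows", "arguments": {
  "motion": [
    [0,0,0,0,0,0.04,50],
    [0,0,0,0,0,0.08,50],
    [0,0,0,0,0,0.08,50]
  ]
}}

```text
time: 10.12
ee_pos: [0.5188, -0.1898, 0.0417]
eef_rot: [0.885, 0.466, 0.001, 0.001]
ft_force: [0.7, -1.3, 9.2]
width: 0.0591
```

{"name": "play_rows", "arguments": {
  "motion": [
    [0,0,0.003,0,0,0.04,50],
    [0,0,0.003,0,0,0.08,50],
    [0,0,0.003,0,0,0.08,50]
  ]
}}

```text
time: 10.5
ee_pos: [0.5184, -0.189, 0.0403]
eef_rot: [0.912, 0.411, 0.0, 0.0]
ft_force: [2.9, -1.0, -0.5]
width: 0.0588
```

{"name": "play_rows", "arguments": {
  "motion": [
    [0,0,0,0,0,0.04,50],
    [0,0,0,0,0,0.08,50],
    [0,0,0,0,0,0.08,50]
  ]
}}

```text
time: 10.88
ee_pos: [0.5186, -0.189, 0.0403]
eef_rot: [0.935, 0.353, 0.0, 0.001]
ft_force: [4.8, -1.9, -1.1]
width: 0.0588
```

Run:
```python
from h import *
s=r.read_state();print(s["torque"],s["ft_force"],s["ee_pos"],s["joint_positions"])
```

```text
[-0.36400792 -1.0171269   0.0604567 ] [ 4.78444797 -1.91344491 -1.10228414] [ 0.51859918 -0.18900463  0.04029859] [-0.38562907  0.44673363  0.790338    1.88385443 -0.38211198  0.96656561
 -0.27137525]
```

{"name": "play_rows", "arguments": {
  "motion": [
    [0,0,0.004,0,0,-0.03,50],
    [0,0,0.008,0,0,-0.06,50],
    [0,0,0.008,0,0,-0.06,50]
  ]
}}

```text
time: 11.25
ee_pos: [0.5183, -0.1893, 0.0388]
eef_rot: [0.918, 0.397, 0.0, 0.0]
ft_force: [4.7, -1.8, -1.4]
width: 0.0592
```

Run:
```python
from h import *
s=r.read_state();print(s["torque"],s["ft_force"],s["ee_pos"])
```

```text
[-0.6178021  -0.94419372 -0.05269367] [ 4.65009721 -1.79428499 -1.37968037] [ 0.51833695 -0.18933325  0.038764  ]
```

{"name": "play_rows", "arguments": {
  "motion": [
    [0,0,0.01,0,0,0,50],
    [0,0,0.02,0,0,0,50],
    [0,0,0.03,0,0,0,50],
    [0,0,0.03,0,0,0,50]
  ]
}}

```text
time: 11.75
ee_pos: [0.5184, -0.1891, 0.0328]
eef_rot: [0.918, 0.396, 0.0, 0.0]
ft_force: [5.3, -2.6, 2.0]
width: 0.0586
```

{"name": "play_rows", "arguments": {
  "motion": [
    [0,0,0.005,0,0,0,50],
    [0,0,0.01,0,0,0,50],
    [0,0,0.01,0,0,0,50]
  ]
}}

```text
time: 12.12
ee_pos: [0.5184, -0.1891, 0.031]
eef_rot: [0.918, 0.396, 0.0, 0.0]
ft_force: [4.3, -2.3, 7.2]
width: 0.0591
```

Now on the spring. I push to the stop, with some margin.

{"name": "play_rows", "arguments": {
  "motion": [
    [0,0,0.005,0,0,0,50],
    [0,0,0.01,0,0,0,50],
    [0,0,0.01,0,0,0,50]
  ],
  "squeeze": 55
}}

```text
time: 12.5
ee_pos: [0.5185, -0.1891, 0.0307]
eef_rot: [0.918, 0.396, 0.001, -0.0]
ft_force: [-6.3, 3.4, 31.6]
width: 0.0588
```

{"name": "play_rows", "arguments": {
  "motion": [
    [0,0,0.005,0,0,0,50],
    [0,0,0.005,0,0,0,50],
    [0,0,0.005,0,0,0,50]
  ]
}}

```text
time: 12.88
ee_pos: [0.5186, -0.1891, 0.0306]
eef_rot: [0.918, 0.396, 0.001, -0.001]
ft_force: [-11.1, 5.2, 45.8]
width: 0.0588
```

Run:
```python
from h import *
s=r.read_state();print(s["torque"],s["ft_force"],s["ee_pos"])
c=eyes.camera("side");d=cv2.resize(c["image"][115:245,270:410,::-1],(700,600),interpolation=cv2.INTER_CUBIC);cv2.imwrite("pics/e.png",d)
```

```text
[1.06356039 2.62022514 0.01359346] [-11.05161063   5.24959167  45.76761297] [ 0.51859039 -0.18908312  0.03055862]
```

View pics/e.png

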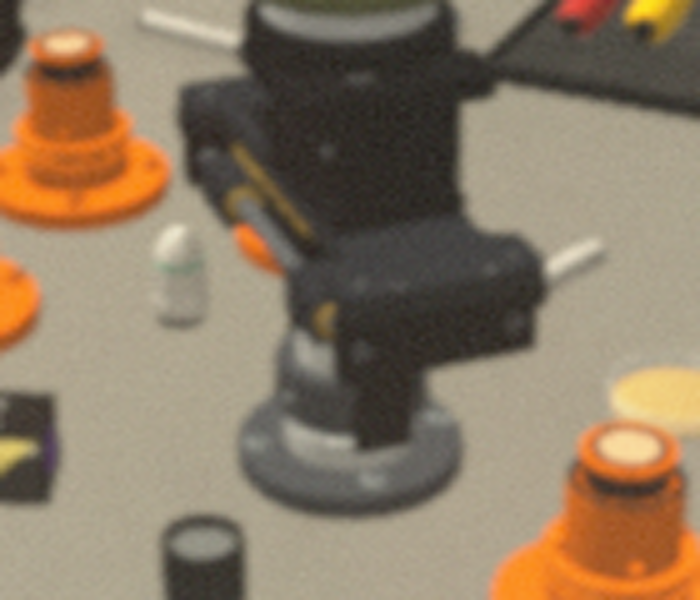

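{"name": "play_rows", "arguments": {
  "motion": [
    [0,0,-0.005,0,0,0,50],
    [0,0,-0.006,0,0,0,50],
    [0,0,-0.006,0,0,0,50],
    [0,0,-0.006,0,0,0,50]
  ]
}}

```text
time: 13.42
ee_pos: [0.5185, -0.1891, 0.0307]
eef_rot: [0.918, 0.396, 0.001, -0.0]
ft_force: [-5.0, 2.6, 30.5]
width: 0.0588
```

Run:
```python
from h import *
s=r.read_state();print(s["torque"],s["ft_force"],s["ee_pos"],s["width"])
if s["ft_force"][2]>15: print(job.close_job())
```

```text
[ 0.42278108  1.30144559 -0.02537242] [-5.02787988  2.58168114 30.45057832] [ 0.51852555 -0.18907447  0.03072279] 0.058778832974653854
the job is handed in; nothing more can be done
None
```

The job is handed in at about 13.4 s, with the gripper still holding the collar pushed home. No verdict came back, so what follows rests on my own readings.

- **Lens cell:** I pressed it with closed fingertips to the hard stop, at about 74 mm and 29 N. A picture afterwards showed it down and the collar still up on its pins.
- **Collar:** I gripped it and turned it about 22° under a light push. The vertical force then fell from 9 N to about zero and the collar began to sink. I turned a further 7° before noticing, then turned back about 5° and pushed down. It moved freely, met the spring at about 7 N, and reached a hard stop about 12 mm below the start. That is the full travel expected.
- **Last check before handing in:** the push was about 30 N, the jaw opening was 58.8 mm on the 60 mm ring with a 55 N grip setting, and the tool was upright and centred within about 1 mm of the mount position I had measured.
- **Other things on the table:** the last picture showed the lens tube, objective, filter block, post and dish looking undisturbed. I did not measure their positions again.

No check disagreed. The spring washer and the hidden keyways could not be seen, so their state is inferred from force and travel. The top view of the mount was blocked by the arm once it was over it.

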